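# Find the tired shaker mount

## Task

One of the three spring mounts of the bench shaker has gone soft. Working from the robot's left to its right, press each black rubber pad about halfway down or further with the fingertips and let it spring back, feeling which is the softest; then push the orange tag of that softest mount fully down onto its housing to mark it for replacement. Leave the other two tags up, do not pick up or shift the mounts, leave everything else on the cabinet where it is, and finish clear of it all.

Things in the scene. Friction and masses are not known exactly. Their poses are not given: they have to be found in the camera images.
- mount_a: one of three outwardly identical spring mounts, loose on the surface, about 0.8 kg: grey base plate 130x64x10 mm, origin at the centre of its underside, x along its length from the tag end to the pad end (at yaw 0 the tag end is nearest the robot). The letters do not follow their places on the surface
- pad_a_top (a point): centre of the top of mount_a's pad: black rubber disc 40 mm across on a coil spring, 33 mm along +x from the mount's origin, its top 62 mm above the surface when free
- tag_a_top (a point): centre of the top of mount_a's tag: orange cap 20 (mount x) x 30 (mount y) x 6 mm on a white stem, 42 mm along -x from the mount's origin, above a black housing 28x38 mm, 30 mm high; its top is 50 mm above the surface when up and 36 mm when down on the housing
- pad_a (a joint): how far mount_a's pad is pressed down, m: 0 free, 0.012 at its stop; it springs back. The stiffnesses differ by a factor of about 1.7 or more from one mount to the next; even the stiffest takes no more than 18 N to its stop, the softest about 5 N
- tag_a (a joint): how far mount_a's tag is pushed down, m: 0 up, 0.014 fully down on its housing; about 4 N of friction holds it wherever it is left
- mount_b: one of three outwardly identical spring mounts, loose on the surface, about 0.8 kg: grey base plate 130x64x10 mm, origin at the centre of its underside, x along its length from the tag end to the pad end (at yaw 0 the tag end is nearest the robot). The letters do not follow their places on the surface
- pad_b_top (a point): centre of the top of mount_b's pad: black rubber disc 40 mm across on a coil spring, 33 mm along +x from the mount's origin, its top 62 mm above the surface when free
- tag_b_top (a point): centre of the top of mount_b's tag: orange cap 20 (mount x) x 30 (mount y) x 6 mm on a white stem, 42 mm along -x from the mount's origin, above a black housing 28x38 mm, 30 mm high; its top is 50 mm above the surface when up and 36 mm when down on the housing
- pad_b (a joint): how far mount_b's pad is pressed down, m: 0 free, 0.012 at its stop; it springs back. The stiffnesses differ by a factor of about 1.7 or more from one mount to the next; even the stiffest takes no more than 18 N to its stop, the softest about 5 N
- tag_b (a joint): how far mount_b's tag is pushed down, m: 0 up, 0.014 fully down on its housing; about 4 N of friction holds it wherever it is left
- mount_c: one of three outwardly identical spring mounts, loose on the surface, about 0.8 kg: grey base plate 130x64x10 mm, origin at the centre of its underside, x along its length from the tag end to the pad end (at yaw 0 the tag end is nearest the robot). The letters do not follow their places on the surface
- pad_c_top (a point): centre of the top of mount_c's pad: black rubber disc 40 mm across on a coil spring, 33 mm along +x from the mount's origin, its top 62 mm above the surface when free
- tag_c_top (a point): centre of the top of mount_c's tag: orange cap 20 (mount x) x 30 (mount y) x 6 mm on a white stem, 42 mm along -x from the mount's origin, above a black housing 28x38 mm, 30 mm high; its top is 50 mm above the surface when up and 36 mm when down on the housing
- pad_c (a joint): how far mount_c's pad is pressed down, m: 0 free, 0.012 at its stop; it springs back. The stiffnesses differ by a factor of about 1.7 or more from one mount to the next; even the stiffest takes no more than 18 N to its stop, the softest about 5 N
- tag_c (a joint): how far mount_c's tag is pushed down, m: 0 up, 0.014 fully down on its housing; about 4 N of friction holds it wherever it is left
- pot: bystander: specimen pot with a yellow cap, 50 mm across, 55 mm tall, standing; loose, origin at its underside's centre
- cover_box: bystander: small flat blue and white box, 34x34x17 mm; loose, origin at its underside's centre
- marker: bystander: marker pen with a blue cap, 132 mm long, 14 mm thick, lying; loose, origin at its underside's centre
- timer: bystander: white bench timer with three keys, 62x64x19 mm, lying; loose, origin at its underside's centre
- jar: bystander: glass jar with pink liquid, 67 mm across, 98 mm tall, standing; loose, origin at its underside's centre
- reagent: bystander: white bottle with a red cap, 44 mm across, 90 mm tall, standing; loose, origin at its underside's centre

How it is judged:
By the outcome, as a careful person would: the job done as asked, in the order asked, and still so for the second after the job is handed in, with the robot touching nothing.
It also fails if it takes over 54 s, if anything falls off the work surface, if the arm or the gripper's body presses on something with over 40 N, if the wrist force passes 120 N, or if a joint passes its speed limit or range.

## Robot

A 6-joint arm with a two-finger parallel gripper is mounted at the origin on a cart in front of the work surface, level with it; the furniture and walls round the work are solid. World frame = base frame: x ahead of the robot, y to its left, z up, the work surface at z = 0. Lengths are in mm, angles in rad, forces in N, time in s.
With the tool pointing down it reaches from about 350 to 975 mm from the base axis. Payload 4.9 kg.
Tool frame: the origin (TCP) lies at the very end of the fingers, on their centre line; the grasp point (between the pads) lies 19 mm behind it (r.grip_point_offset is the distance from the TCP to the grasp point, in mm); z points along the fingers, y is the line along which they close (so a half turn about z gives the same grasp; the last joint's range is limited). The gripper opens to 85 mm and grips with 20 to 120 N. Pads are 22 mm wide; open, the fingers measure 114 mm over their backs; the gripper's body (76 mm by 85 mm) begins 54 mm behind the grasp point. The pads swing forward as they close: fully open they stand 13 mm farther back than shut.
Start: joints at [-1.42, 0.053, 1.613, -0, 1.476, -0.119], TCP at [166.582, -602.372, 231.304] pointing down, gripper open.
Joint ranges: [-3.01, 3.01], [-1.01, 2.22], [0.06, 2.58], [-1.02, 4.17], [0.09, 2.62], [-3.14, 3.14]. Speed limits (rad/s): [2.57, 2.57, 3.14, 3.14, 3.14, 3.14].

## Interface

Orientations are given as a rotation vector (axis times angle).
In Python, from bench import r, kin, cams, job gives the robot as it stands. Calls block until the motion is done:
- r.reach(position, orientation): joint-space move of the TCP to a pose.
- r.move_straight(position, ori=None, feed=150): straight line of the TCP; ori=None keeps the orientation; feed is the mean speed in mm/s.
- r.movej(angles): joint-space move.
- r.release() and r.grab(force=None): open the fingers fully, or close them until they stop; force is the grip in N (None keeps the last).
- r.dwell(seconds).
- kin.solve_ik(position, orientation): joint angles nearest the present ones, or None.
- r.state(): the state.
- cams.grab_frame(name): name is "scene" or "top"; returns the picture (384x512x3 uint8, blue, green, red); there is no depth.
- cams.get_calibration(name): a dict with "mtx" (3x3 intrinsics, pixels), "world_from_camera" (4x4, takes a point from camera to world coordinates). Camera axes: x right, y up, looking along -z (the intrinsics and any distortion apply to the point x, -y, -z); pixel columns grow to the right and rows downward; lengths in mm; the calibration is good to about 2 mm. A picture is of the moment at which its call begins. get_calibration takes no time and is no camera call.
A pose or a line that the arm cannot do raises r.MotionError and nothing moves.
- job.finish_job(): hands the job in; it is judged then, once.
The state is a dict: "clock": time; "q": joint angles; "dq": joint speeds; "joint_torque": joint torques, N m; "position": TCP position; "ee_rot": TCP orientation; "ft_force": force on the tool from outside, world axes, zero at the start; "torque": the same for the moment, N m; "opening": finger opening in mm; "grasp_force": force on a finger pad.
Only numpy, scipy, OpenCV 4.12 (cv2) and the standard library are available. Lean on these libraries where they do the work, as an engineer would, in place of code of your own. Each camera call takes 0.05 s, during which the arm holds its last target. There are 200 camera calls.

## Working session

There is one attempt and no reset: what is moved stays moved. The work goes in short steps, each a Python script; the robot and the scene stay as the last script left them, time stands still between calls to the robot, and variables do not carry over. Pictures are saved under pics/ and viewed, at most 10 in all, crops included, and the job is handed in when it is done.

```bash
mkdir -p pics; ls
python3 - <<'E'
from bench import r,kin,cams,job
import cv2
for n in("scene","top"):
    cv2.imwrite(f"pics/{n}0.png",cams.grab_frame(n)); c=cams.get_calibration(n); print(n,c["mtx"].round(1).tolist(),c["world_from_camera"].round(3).tolist(),[k for k in c])
s=r.state();print(s["clock"],s["ee_rot"],s["ft_force"])
E
```

```text
pics
scene [[499.7, 0.0, 256.5], [0.0, 499.7, 181.7], [0.0, 0.0, 1.0]] [[-0.481, 0.52, -0.706, -438.919], [-0.877, -0.284, 0.388, 531.281], [0.001, 0.806, 0.592, 888.084], [0.0, 0.0, 0.0, 1.0]] ['mtx', 'world_from_camera']
top [[371.8, 0.0, 250.6], [0.0, 371.8, 190.9], [0.0, 0.0, 1.0]] [[-0.021, 0.999, -0.05, 485.159], [-1.0, -0.021, -0.004, -14.257], [-0.005, 0.05, 0.999, 988.766], [0.0, 0.0, 0.0, 1.0]] ['mtx', 'world_from_camera']
0.1 [-3.11118341e+00 -4.22293814e-01  7.68469198e-05] [ 0.70656967 -0.13671059  0.29248769]
```

View pics/scene0.png

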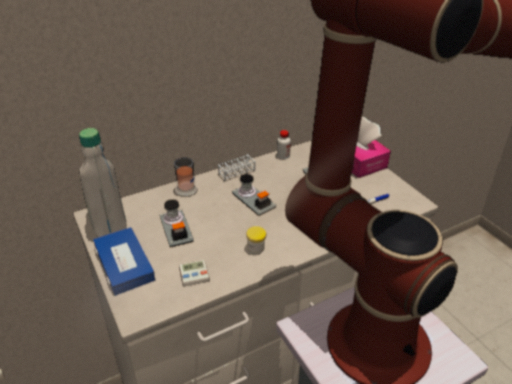

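View pics/top0.png

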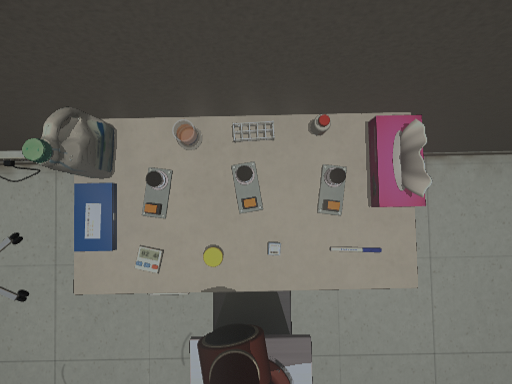

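The top view shows three mounts, listed left to right as pad / tag: (156,180)/(152,209), (244,174)/(250,203) and (337,176)/(333,205). I'll enlarge these and cross-check the heights against the scene view.

Run:
```python
import cv2,numpy as np
t=cv2.imread("pics/top0.png");s=cv2.imread("pics/scene0.png")
a=[cv2.resize(t[155:225,x:x+64],None,fx=4,fy=4,interpolation=3) for x in(126,216,304)]
b=[cv2.resize(s[y:y+60,x:x+64],None,fx=4,fy=4,interpolation=3) for x,y in((148,190),(226,165))]
b.append(np.zeros_like(b[0]))
o=np.vstack([np.hstack(a),np.hstack(b)])
cv2.imwrite("pics/crop.png",o);print(o.shape)
```

```text
(520, 768, 3)
```

View pics/crop.png

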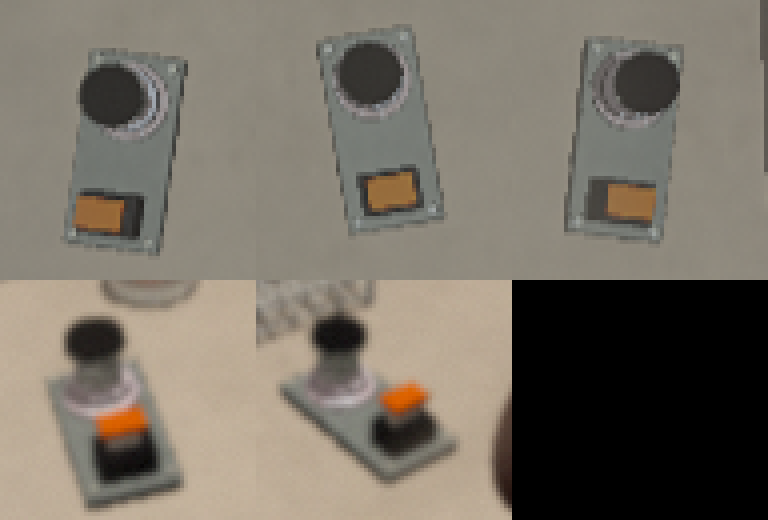

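The crops show all three pads free and all tags up. Now I'll triangulate these pixels.

```bash
cat > h.py <<'E'
import numpy as np
from bench import r,kin,cams,job
def ray(n,p):
    c=cams.get_calibration(n);K=c["mtx"];T=c["world_from_camera"]
    d=np.linalg.inv(K)@[p[0],p[1],1];return T[:3,3],T[:3,:3]@(d*[1,-1,-1])
def atz(n,p,z):
    o,d=ray(n,p);return o+d*(z-o[2])/d[2]
def tri(p,q):
    (a,u),(b,v)=ray("top",p),ray("scene",q)
    k=np.linalg.lstsq(np.c_[u,-v],b-a,rcond=None)[0];A=a+u*k[0];B=b+v*k[1];return (A+B)/2,np.linalg.norm(A-B)
E
python3 - <<'E'
from h import *
c=lambda x,y,ox,oy:(ox+x/4-.375,oy+y/4-.375)
P=[c(113,96,126,155),c(114,73,216,155),c(135,83,304,155)]
G=[c(99,213,126,155),c(135,191,216,155),c(119,202,304,155)]
# base-plate corners (tl,tr,br,bl)
C=[[(92,50),(187,61),(158,254),(66,240)],[(62,42),(154,26),(187,218),(95,234)],[(74,38),(171,46),(150,241),(53,231)]]
for i,o in enumerate((126,216,304)):
    p,g=atz("top",P[i],62),atz("top",G[i],50);d=p-g
    k=np.array([atz("top",c(*q,o,155),10) for q in C[i]]);f=(k[0]+k[1]-k[2]-k[3])/2
    m=k.mean(0);a=np.arctan2(f[1],f[0]);u=np.array([np.cos(a),np.sin(a)])
    print(p.round(),g.round(),np.hypot(*d[:2]).round(1),np.arctan2(d[1],d[0]).round(3),'| plate',m.round(),np.hypot(*f[:2]).round(),a.round(3),(m[:2]+33*u).round(),(m[:2]-42*u).round())
S=[[c(95,53,148,190),c(121,134,148,190)],[c(82,48,226,165),c(149,113,226,165)]]
for i in(0,1): print([ (t[0].round(),t[1].round(1)) for t in(tri(P[i],S[i][0]),tri(G[i],S[i][1]))])
s=r.state();print(s["opening"])
E
```

```text
[567. 231.  62.] [495. 243.  50.] 73.9 -0.171 | plate [535. 236.  10.] 128.0 -0.151 [568. 231.] [494. 243.]
[577.   5.  62.] [503.  -7.  50.] 74.7 0.155 | plate [544.  -0.  10.] 129.0 0.149 [577.   4.] [503.  -7.]
[ 566. -228.   62.] [ 492. -218.   50.] 74.6 -0.131 | plate [ 534. -224.   10.] 129.0 -0.139 [ 566. -228.] [ 492. -218.]
[(array([568., 232.,  63.]), np.float64(3.4)), (array([495., 244.,  54.]), np.float64(2.8))]
[(array([577.,   5.,  65.]), np.float64(2.1)), (array([503.,  -7.,  53.]), np.float64(0.8))]
85.67449868429205
```

Two independent estimates agree to within 1–2 mm, and the heights match. Next I'll close the fingers and go above the left pad, retracting first so the arm clears the tissue box.

```bash
cat >> h.py <<'E'
M=[dict(pad=(567,231),tag=(495,243),yaw=-.155),dict(pad=(577,4),tag=(503,-7),yaw=.151),dict(pad=(566,-228),tag=(492,-218),yaw=-.136)]
def ori(p,z,yaw):   # tool down, tool x along +-yaw, the nearer one
    q0=r.state()["q"];best=None
    for y in(yaw,yaw+np.pi):
        o=np.pi*np.array([np.cos(y/2),np.sin(y/2),0]);q=kin.solve_ik([*p,z],o)
        if q is not None:
            e=np.abs(np.array(q)-q0).max()
            if best is None or e<best[0]: best=(e,o)
    return best[1]
def fz(): return np.mean([r.state()["ft_force"][2] for _ in range(1)])
def press(p,z0,depth,fmax,step=1.5):
    """step down from z0 until depth past first contact or force fmax; returns [(z,f)]"""
    b=fz();L=[];zc=None;z=z0
    while z>z0-25:
        z-=step;r.move_straight([*p,z],feed=40);r.dwell(.12);s=r.state();f=s["ft_force"][2]-b;L.append((round(s["position"][2],1),round(f,2)))
        if zc is None and f>.6: zc=z
        if f>fmax or (zc is not None and z<=zc-depth): break
    return L
E
python3 - <<'E'
from h import *
r.grab(20)
r.move_straight([115,-420,300],feed=300); 
m=M[0];o=ori(m["pad"],130,m["yaw"])
r.reach([430,100,300],o);r.reach([*m["pad"],130],o)
r.move_straight([*m["pad"],72],feed=120);r.dwell(.3)
s=r.state();print(s["clock"],s["position"],s["ft_force"],s["opening"])
import cv2
cv2.imwrite("pics/s1.png",cv2.resize(cams.grab_frame("scene")[120:270,100:300],None,fx=3,fy=3))
E
```

```text
5.8 [567.54140939 231.17874671  72.90871207] [-0.26437638  0.26898155  0.40721459] -0.06800731673021891
```

View pics/s1.png

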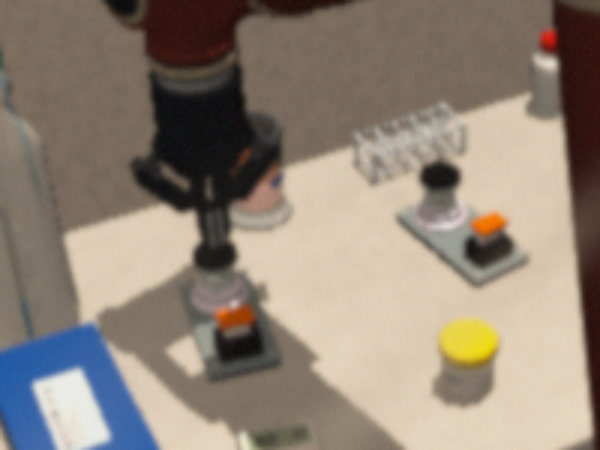

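The closed fingertips (213,245) are centred just above the left pad (215,255). Pressing it now.

Run:
```python
from h import *
m=M[0];L=press(m["pad"],67,9,19);print(L)
r.move_straight([*m["pad"],75],feed=80);r.move_straight([*m["pad"],130],feed=200)
s=r.state();print(s["clock"],s["ft_force"])
```

```text
[(np.float64(65.3), np.float64(-0.97)), (np.float64(64.0), np.float64(-0.03)), (np.float64(62.5), np.float64(-0.44)), (np.float64(61.2), np.float64(1.68)), (np.float64(59.7), np.float64(1.81)), (np.float64(58.1), np.float64(2.19)), (np.float64(56.7), np.float64(2.66)), (np.float64(55.1), np.float64(3.81)), (np.float64(53.6), np.float64(2.8)), (np.float64(52.1), np.float64(3.62))]
10.4417 [-0.07864742 -0.64861859 -0.04474389]
```

The left pad reads about 3.6 N at 10 mm, which is already near the soft value. Now the middle and right pads, with a fixed end height of 52.5.

Run:
```python
from h import *
for m in M[1:]:
    o=ori(m["pad"],130,m["yaw"])
    r.reach([*m["pad"],130],o);r.move_straight([*m["pad"],69],feed=120);r.dwell(.2)
    b=[];
    for _ in range(4): r.dwell(.03);b.append(r.state()["ft_force"][2])
    b=np.mean(b);L=[]
    for z in(63,61,59.5,58,56.5,55,53.5,52.5):
        r.move_straight([*m["pad"],z],feed=40);r.dwell(.12);s=r.state();L.append((float(round(s["position"][2],1)),float(round(s["ft_force"][2]-b,2))))
        if L[-1][1]>19: break
    print(L,s["position"][:2])
    r.move_straight([*m["pad"],75],feed=80);r.move_straight([*m["pad"],130],feed=200)
print(r.state()["clock"])
```

```text
[(62.8, 0.65), (61.4, 1.91), (59.8, 3.03), (58.3, 3.86), (56.8, 4.95), (55.4, 5.46), (54.1, 7.93), (53.3, 7.41)] [577.42883856   3.97826933]
[(62.8, -0.6), (61.5, 3.12), (60.0, 4.54), (58.7, 6.35), (57.5, 7.34), (56.3, 9.75), (55.1, 9.56), (54.3, 10.76)] [ 566.57818207 -228.26581897]
21.9417
```

The forces at about 8 mm are roughly 3, 7.5 and 10.5 N from left to right, so the left mount is the softest. Pushing its tag until it seats.

Run:
```python
from h import *
import cv2
m=M[0];t=m["tag"];o=ori(t,130,m["yaw"])
r.reach([*t,140],o);r.move_straight([*t,60],feed=120);r.dwell(.2);b=r.state()["ft_force"][2];L=[]
for z in(52,48,44,40,38,37,36,35,34,33,32,31):
    r.move_straight([*t,z],feed=40);r.dwell(.12);s=r.state();L.append((float(round(s["position"][2],1)),float(round(s["ft_force"][2]-b,2))))
    if L[-1][1]>15: break
print(L)
r.move_straight([*t,60],feed=80);r.move_straight([*t,150],feed=200)
r.reach([400,60,300],o);r.dwell(.3)
s=r.state();print(s["clock"],s["ft_force"])
A=cams.grab_frame("scene");B=cams.grab_frame("top")
cv2.imwrite("pics/e.png",np.hstack([cv2.resize(A[180:260,120:280],None,fx=2.5,fy=2.5),cv2.resize(B[140:220,126:286],None,fx=2.5,fy=2.5)]))
cv2.imwrite("pics/e2.png",B)
```

```text
[(51.9, -0.07), (48.1, -0.48), (43.9, 1.23), (39.7, -0.33), (37.8, 0.27), (37.0, 1.44), (36.0, 4.04), (35.9, 9.15), (35.8, 14.41), (35.7, 19.96)]
30.8583 [-0.10592427 -0.87771584  0.47029587]
```

View pics/e.png

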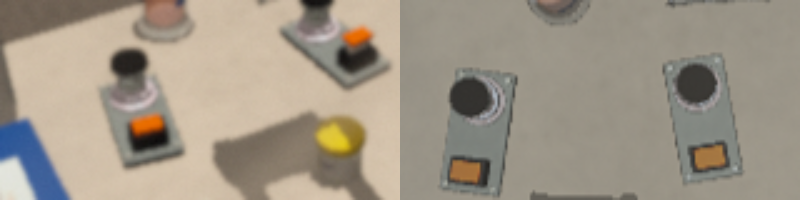

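View pics/e2.png

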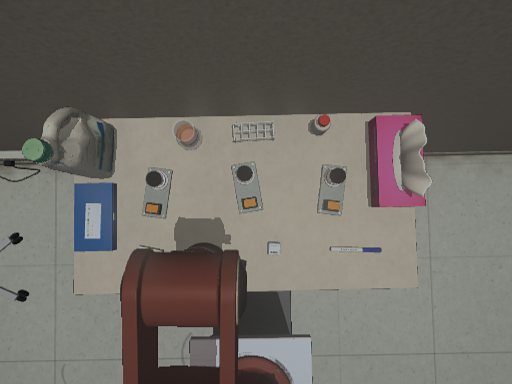

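The left tag now sits on its housing. It came up against a hard stop at z = 35.8, close to the 36 mm given for fully down. The other tags are up, nothing else has moved, and the arm is clear.

```bash
python3 -c "
from bench import job
print(job.finish_job())"
```

```text
the job is handed in; nothing more can be done
None
```

I pressed all three pads from left to right; the left mount was the softest, so I pushed its tag fully down, left the other two up, and handed the job in with the arm clear (about 31 s on the robot's clock).

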